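# Put the tabletop throwing wheel into gear through its L-shaped gate

### The job

Put the tabletop throwing wheel into gear: with a fingertip or the outside of the closed fingers, push the white shift knob along its L-shaped slot towards the wheel head as far as the corner, then turn the corner and push it to the very end of the short leg. Only push the knob, gently, never pinch it, and leave the bowl, cup and jar standing where they are.

Things in the scene. Friction and masses are not known exactly. Their poses are not given: they have to be found in the camera images.
- wheel: The tabletop throwing wheel: a fixed white box with a flat grey deck 110 mm above the table. Origin: at table level below the middle of the L-shaped slot; z up, -x its front (roughly towards the robot). The box spans -160 to +160 mm in its x, -110 to +370 mm in its y. Slot in the deck, 15 mm wide: long leg along +y (towards the wheel head), then short leg along -x (to the front).
- wheel_head (a point): Centre of the top of the round aluminium wheel head, 230 mm across, 134 mm above the table (wheel frame x 0, y +235 mm). It does not turn. Between it and the slot the deck is bare; only the jar stands on the deck.
- knob (a point): Centre of the shift knob: an upright white cylinder, 26 mm across, from 12 to 48 mm above the deck; this point is 30 mm above the deck. Its 11 mm pin goes down through the slot. It slides level, as the slot allows, and cannot tilt or rise. About 2 N of friction, no spring: it stays where it is left. More than 35 N on it is too rough.
- lever_along (a joint): Travel of the knob along the long leg (wheel +y), m: 0 at the slot's start, 0.070 on the centre line of the short leg (up to 0.072 against the wall, as the slot has 2 mm of play each side of the pin). It starts between 0 and 0.030.
- lever_across (a joint): Travel of the knob along the short leg (wheel -x), m: 0 on the centre line of the long leg (2 mm of play either way), 0.050 against the end of the short leg.
- slot_start (a point): Point at deck height where the pin's axis is at the start of the long leg (wheel frame x +25, y -35 mm).
- slot_corner (a point): Point at deck height where the pin's axis is at the corner of the L, 70 mm from the start along wheel +y (wheel frame x +25, y +35 mm).
- slot_end (a point): Point at deck height where the pin's axis is at the end of the short leg, 50 mm from the corner along wheel -x (wheel frame x -25, y +35 mm).
- bowl: Bystander: loose olive-green glazed bowl, 140 mm across, 60 mm high, standing on the wheel head. Origin: centre of its underside.
- cup: Bystander: loose blue cup, 72 mm across, 60 mm high, on the table beside the box, on its -y side. Origin: centre of its underside.
- jar: Bystander: small loose white jar with a cork lid, 40 mm across, 48 mm high, on the deck near the far (+x, -y) corner. Origin: centre of its underside.

How it is judged (in metres and radians):
On the way:
1. the knob has been pushed along the long leg to the corner (value of joint lever_along above 0.064 m and value of joint lever_across below 0.03 m), for 0.05 s.
At the end, for the whole second after the job is handed in: The knob rests in the short leg within 5 mm of its end; the bowl, cup and jar are within 20 mm of where they stood (value of joint lever_along above 0.064 m and value of joint lever_across above 0.045 m and velocity of joint lever_along between -0.005 and 0.005 m/s and velocity of joint lever_across between -0.005 and 0.005 m/s and distance of each of bowl, cup, jar from where it was at the start of the episode below 0.02 m); the robot touches nothing.
It fails at once if the knob is pinched, or it or the machine pushed with more than 35 N (contact force between the fingers and wheel above 35 N).
It fails at once if the bowl is lifted, knocked or pushed away (distance of bowl from where it was at the start of the episode above 0.02 m or angle between bowl's own z axis and vertical above 0.35 rad).
It fails at once if the cup is lifted, knocked or pushed away (distance of cup from where it was at the start of the episode above 0.02 m or angle between cup's own z axis and vertical above 0.35 rad).
It fails at once if the jar is lifted, knocked or pushed away (distance of jar from where it was at the start of the episode above 0.02 m or angle between jar's own z axis and vertical above 0.35 rad).
It also fails if it takes over 48 s, if anything falls off the work surface, if the arm or the gripper's body presses on something with over 40 N, if the wrist force passes 120 N, or if a joint passes its speed limit or range.

### The arm

A 7-joint arm with a two-finger parallel gripper is mounted at the origin on the work surface. World frame = base frame: x ahead of the robot, y to its left, z up, the work surface at z = 0. Lengths are in m, angles in degrees, forces in N, time in s.
With the tool pointing down it reaches from about 0.425 to 0.875 m from the base axis. Payload 4.7 kg.
Tool frame: the origin (TCP) lies midway between the tips of the shut fingers; the grasp point (between the pads) lies 19 mm behind it; z points along the fingers, y is the direction in which the jaws open and shut (so a half turn about z gives the same grasp; the last joint's range is limited). The gripper opens to 87 mm and grips with 3 to 60 N. Pads are 19 mm wide; open, the fingers measure 117 mm over their backs; the gripper's body (75 mm by 190 mm) begins 51 mm behind the grasp point.
Start: joints at [-69.208, 18.392, -4.016, 83.108, 1.295, 78.541, -3.26], TCP at [0.222, 0.611, 0.223] pointing down, gripper open.
Joint ranges: [-163.93, 163.93], [-17.29, 119.83], [-79.2, 71.16], [3.27, 140.29], [-89.18, 269.18], [5.43, 117.66], [-154.24, 154.24]. Speed limits (degrees/s): [147.25, 147.25, 180, 180, 180, 180, 180].

### API

Orientations are given as [roll, pitch, yaw] about the fixed x, y, z axes, in that order (R = Rz(yaw) Ry(pitch) Rx(roll)).
In Python, from cell import env gives the robot as it stands.
- The arm moves only by the tool apply_moves, never from a script. Its argument "targets" is a list of rows, each a list of 2 entries, a list of its own where there are three numbers: the shift along the world's x, y, z in mm, then the turn, a rotation vector about the world's x, y, z in rad. A call has 1 to 8 rows; each row is the pose to reach, as a shift and turn from the pose commanded when the call began; what a row does not reach only later rows make up. A row lasts 1/10 s, in which the tool goes at most 50 mm and 8.59 degrees, less where a joint would pass 70% of its speed; a pose out of reach is approached as far as the arm can. A call with a gripper value outside its range is refused whole. "hand" is the finger opening in mm, from 0 to 87, set as the call begins (left out, the last holds). The fingers move at their own pace and stop on an object; "squeeze" is the grip in N (left out, the last holds). Time passes only in rows, so rows that repeat a pose let the fingers close. It gives the time, the measured TCP pose, the force and the opening at its end, in the units of the state.
- env.get_obs(): the state, without advancing time (a new reading comes with each control period).
- env.read_camera(name): name is "side" or "top" or "wrist"; returns a dict with "image" (420x560x3 uint8, red, green, blue), "camera_matrix" (3x3 intrinsics, pixels), "camera_from_world" (4x4, takes a point from world to camera coordinates); the wrist camera has in their place "mount" (4x4, takes a point from camera to tool coordinates, whose origin is the TCP and whose axes are the flange's). Camera axes: x right, y down, z forward; pixel columns grow to the right and rows downward; lengths in m; the calibration is good to about 2 mm. The wrist camera is an equidistant fisheye: a pixel r from the principal point sees the ray r / f radians off the axis. A picture is of the moment at which its call begins: read the wrist's pose just before it. There is no depth.
- env.sign_off(): hands the job in, once; it reports no verdict.
Trained networks look in a picture, given as the dict that the camera call returned (one of the last four; its "shot" number tells which), for a name from the list of things; names that differ only in an ending like _2 or _b are one class to them, and where a whole thing is asked for, a point or a joint stands for the part that bears it (a point fixed in the world has none). Each returns a list of dicts, best first, with "conf" (0 to 1); they miss things now and then, are a little off and sometimes report something else, mostly with a low value. They report only what shows in the picture. A call takes as long as a camera call.
- env.regions_of(picture, target): "region" (420x560 bool, what is visible of it) and "rect" ([left, top, right, bottom] in pixels, round what is visible of it).
The state is a dict: "time_s": time; "qpos": joint angles; "joint_velocities": joint speeds; "effort": joint torques, N m; "tool_pos": TCP position; "tool_rot": TCP orientation; "force": force on the tool from outside, world axes, zero at the start; "wrist_torque": the same for the moment, N m; "grip_width": finger opening in m.
Only numpy, scipy, OpenCV 4.12 (cv2) and the standard library are available. Lean on these libraries where they do the work, as an engineer would, in place of code of your own. Each camera call takes 0.05 s, during which the arm holds its last target. There are 200 camera calls.

## Working session

There is one attempt and no reset: what is moved stays moved. The work goes in short steps, Python scripts to look and compute and a tool call to move; the robot and the scene stay as the last step left them, time stands still between calls to the robot, and variables do not carry over. Pictures are saved under pics/ and viewed, about 8 in all and at most 12, crops included, and the job is handed in when it is done.

Besides the shell and the picture viewer there is one more tool, called after "Emit:" as name(argument=value, ...) on one line, values as JSON. apply_moves: Moves the arm, as the interface text tells. Its arguments: {"type":"object","properties":{"targets":{"type":"array","items":{"type":"array"}},"hand":{"type":"number"},"squeeze":{"type":"number"}},"required":["targets"]}

```bash
mkdir -p pics; cat > a.py <<'E'
import cv2,numpy as np
from cell import env
o=env.get_obs();print(o['time_s'],o['tool_pos'],o['tool_rot'],o['grip_width'],o['force'])
ims=[]
for n in('side','top'):
    p=env.read_camera(n);cv2.imwrite(f'pics/{n}0.png',p['image'][:,:,::-1])
    np.savez(f'{n}.npz',K=p['camera_matrix'],T=p['camera_from_world'])
    print(n,p['camera_matrix'].tolist(),p['camera_from_world'].round(4).tolist())
    for t in('knob','wheel','wheel_head','jar','cup','bowl'):
        for r in env.regions_of(p,t)[:1]:
            ys,xs=np.nonzero(r['region']);print(n,t,round(r['conf'],2),r['rect'],xs.mean().round(1),ys.mean().round(1),len(xs))
E
python3 a.py
```

```text
0.0 [0.2220424  0.61029638 0.22147001] [-1.79889898e+02  6.42071678e-03  1.60013541e+02] 0.08724160092991143 [-0.82996468  0.14272405  0.13314567]
side [[394.67241842649247, 0.0, 284.04886200034736], [0.0, 394.67241842649247, 215.02529160573934], [0.0, 0.0, 1.0]] [[-0.9763, -0.2156, -0.0199, 0.5713], [-0.132, 0.6655, -0.7347, 0.2016], [0.1716, -0.7146, -0.6782, 0.7346], [0.0, 0.0, 0.0, 1.0]]
side knob 0.49 [277.7, 190.5, 292.3, 222.8] 286.6 205.0 323
side wheel 0.85 [190.7, 183.6, 428.5, 420.0] 303.2 315.7 38900
side wheel_head 0.92 [191.4, 183.6, 425.3, 419.9] 303.2 315.6 38959
side jar 0.75 [235.5, 176.0, 252.8, 203.0] 244.4 189.8 423
side cup 0.8 [284.1, 159.9, 314.3, 187.3] 298.3 172.0 604
side bowl 0.83 [264.7, 253.6, 357.1, 337.0] 312.0 292.0 6106
top [[395.6903609254855, 0.0, 285.839546279083], [0.0, 395.6903609254855, 208.95419091248263], [0.0, 0.0, 1.0]] [[-0.0277, -0.9996, 0.0097, -0.0734], [-0.9825, 0.0254, -0.1845, 0.6089], [0.1842, -0.0147, -0.9828, 0.9616], [0.0, 0.0, 0.0, 1.0]]
top knob 0.68 [275.5, 205.8, 284.5, 215.4] 280.0 208.7 102
top wheel 0.81 [114.9, 152.8, 336.8, 329.3] 229.9 238.6 22952
top wheel_head 0.82 [115.1, 150.5, 336.4, 327.9] 229.9 238.4 23152
top jar 0.56 [281.4, 159.5, 301.8, 179.0] 289.6 169.7 296
top cup 0.85 [357.4, 191.1, 382.1, 219.0] 368.3 205.1 638
top bowl 0.64 [143.4, 214.5, 204.8, 278.2] 171.6 247.8 3138
```

```bash
python3 - <<'E'
import cv2
t=cv2.imread('pics/top0.png')[140:340,100:400];cv2.imwrite('pics/top0c.png',cv2.resize(t,None,fx=2.6,fy=2.6,interpolation=2))
E
```

```text
(no output)
```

View pics/top0c.png

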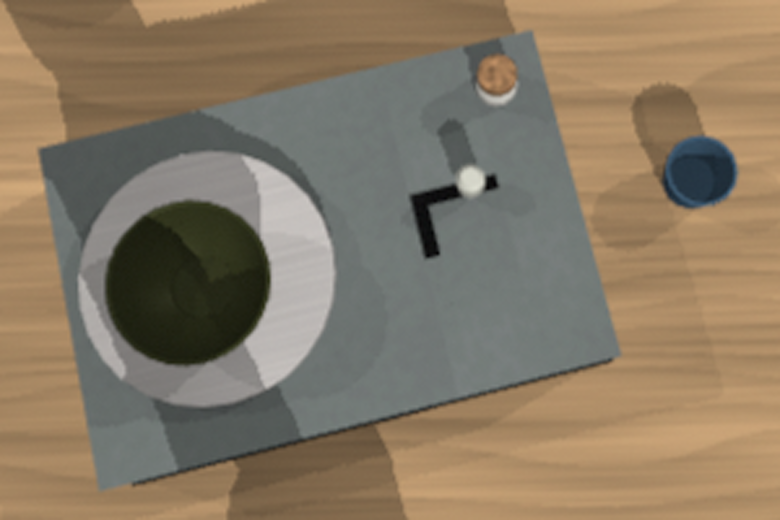

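View pics/side0.png

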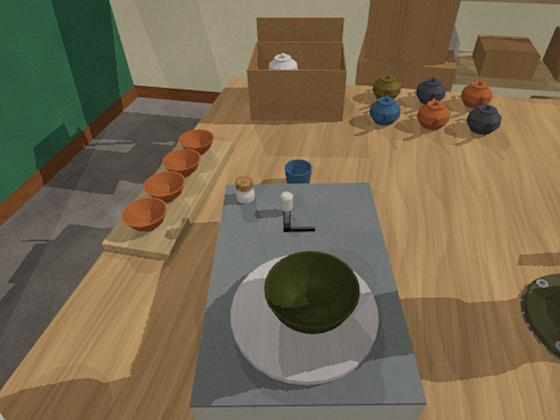

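```bash
cat > h.py <<'E'
import numpy as np
from scipy.optimize import least_squares
C={n:np.load(n+'.npz') for n in('side','top')}
def proj(n,P):
    c=C[n];q=np.atleast_2d(P)@c['T'][:3,:3].T+c['T'][:3,3];q=q@c['K'].T;return q[:,:2]/q[:,2:]
def onz(n,uv,z):
    c=C[n];R=c['T'][:3,:3];t=c['T'][:3,3];d=R.T@np.linalg.solve(c['K'],[*uv,1]);o=-R.T@t;return o+d*(z-o[2])/d[2]
def tri(a,b):return least_squares(lambda P:np.r_[proj('side',P)[0]-a,proj('top',P)[0]-b],[.5,0,.1])
E
python3 - <<'E'
from h import *
W=np.array([[160,370],[160,-110],[-160,-110],[-160,370],[25,-40],[25,35],[-25,35]])/1e3
px=np.array([[38,148],[532,30],[620,355],[103,488]])/2.6+[100,140]
def f(p,z=.11):
    c,s=np.cos(p[2]),np.sin(p[2]);return np.c_[W@np.array([[c,-s],[s,c]]).T+p[:2],np.full(len(W),z)]
r=least_squares(lambda p:(proj('top',f(p,p[3])[:4])-px).ravel(),[.5,0,.2,.11]);print(r.x,r.fun)
r=least_squares(lambda p:(proj('top',f(p)[:4])-px).ravel(),[.5,0,.2]);print(r.x,np.degrees(r.x[2]),r.fun.round(1))
print('side deck corners',proj('side',f(r.x)).round(0).tolist(),'top crop',((proj('top',f(r.x))-[100,140])*2.6).round().tolist())
k=tri([286.9,201],[280,208.7]);print('knob',k.x,k.fun)
c,s=np.cos(r.x[2]),np.sin(r.x[2])
for n,P in(('knob',onz('top',[280.3,209.1],.152)),('knobtri',k.x),('jar',onz('top',[291,168.5],.158)),('cup',onz('top',[369,206.5],.06)),('bowl',onz('top',[172.5,248.5],.194))):
    d=P[:2]-r.x[:2];print(n,P.round(4),'wheel',(np.array([[c,s],[-s,c]])@d).round(4))
for n,w in(('start',[.025,-.035]),('corner',[.025,.035]),('end',[-.025,.035])):print(n,(np.array([[c,-s],[s,c]])@w+r.x[:2]).round(4))
E
```

```text
[ 0.56368821 -0.06750471  0.22117247  0.10469339] [ 0.78237246 -0.01082876 -0.24344859 -0.05346265  0.14949477 -0.30342693
 -0.65895519  0.35418977]
[ 0.56321583 -0.06829332  0.22113063] 12.669851571954604 [ 0.2 -0.3  0.2 -0.6  0.8 -0.1 -1.1  0.8]
side deck corners [[192.0, 403.0], [228.0, 184.0], [370.0, 181.0], [429.0, 400.0], [288.0, 203.0], [289.0, 228.0], [314.0, 227.0]] top crop [[39.0, 147.0], [533.0, 29.0], [622.0, 355.0], [100.0, 490.0], [497.0, 179.0], [419.0, 199.0], [432.0, 250.0]]
knob [ 0.5927133  -0.07461646  0.13867862] [ 0.1286466   0.02973894 -0.01330418 -0.15430005]
knob [ 0.5889 -0.0753  0.152 ] wheel [ 0.0235 -0.0125]
knobtri [ 0.5927 -0.0746  0.1387] wheel [ 0.0274 -0.0126]
jar [ 0.6845 -0.103   0.158 ] wheel [ 0.1108 -0.0605]
cup [ 0.607  -0.3038  0.06  ] wheel [-0.0089 -0.2394]
bowl [0.4999 0.1613 0.194 ] wheel [-0.0114  0.2379]
start [ 0.5953 -0.097 ]
corner [ 0.5799 -0.0287]
end [ 0.5311 -0.0396]
```

The top view shows the knob in the long leg at crop (470,181), the corner at (419,199), and the jar at (497,75). The fitted wheel yaw is 12.7°, and the projected slot matches the picture. The side view confirms the layout. I'll close the fingers, lift and travel high.

Emit:
apply_moves(targets=[[[10,-20,30],[0,0,0.02]],[[30,-60,60],[0,0,0.06]],[[50,-100,80],[0,0,0.1]],[[70,-140,90],[0,0,0.14]],[[90,-180,100],[0,0,0.18]],[[112,-220,100],[0,0,0.22]],[[134,-260,100],[0,0,0.25]],[[156,-300,100],[0,0,0.285]]], hand=0)

```text
time_s: 1.5
tool_pos: [0.3788, 0.3091, 0.3231]
tool_rot: [179.9, 0.0, 176.4]
force: [0.9, 0.9, 0.2]
grip_width: 0.031
```

Emit:
apply_moves(targets=[[[22,-43,0],[0,0,0.05]],[[46,-90,0],[0,0,0.1]],[[70,-136,0],[0,0,0.15]],[[94,-182,0],[0,0,0.2]],[[118,-228,0],[0,0,0.24]],[[142,-274,0],[0,0,0.27]],[[164,-318,0],[0,0,0.285]],[[184,-358,0],[0,0,0.285]]])

```text
time_s: 2.3
tool_pos: [0.5609, -0.0451, 0.3231]
tool_rot: [180.0, 0.1, -167.3]
force: [-0.1, 0.1, 0.2]
grip_width: 0.0004
```

Emit:
apply_moves(targets=[[[20,-35,0],[0,0,0]],[[40,-79,0],[0,0,0]],[[40,-79,-20],[0,0,0]],[[40,-79,-50],[0,0,0]],[[40,-79,-80],[0,0,0]],[[40,-79,-100],[0,0,0]],[[40,-79,-110],[0,0,0]],[[40,-79,-110],[0,0,0]]])

```text
time_s: 3.1
tool_pos: [0.5996, -0.1221, 0.2114]
tool_rot: [180.0, -0.1, -167.3]
force: [-0.7, 0.8, 0.3]
grip_width: 0.0007
```

```bash
cat > b.py <<'E'
import cv2,sys,numpy as np
from cell import env
o=env.get_obs();print(o['time_s'],o['tool_pos'].round(4),o['tool_rot'].round(2),o['grip_width'],o['force'].round(2))
a=env.read_camera('side')['image'][110:290,180:400];b=env.read_camera('top')['image'][130:310,200:390]
a=cv2.resize(a,(440,360),interpolation=2);b=cv2.resize(b,(360,341),interpolation=2);b=cv2.copyMakeBorder(b,0,19,0,0,0)
cv2.imwrite(f'pics/{sys.argv[1]}.png',np.hstack([a,b])[:,:,::-1])
E
python3 b.py p1
```

```text
3.1 [ 0.5996 -0.1221  0.2114] [ 1.7996e+02 -1.2000e-01 -1.6732e+02] 0.0007104319413883059 [-0.72  0.78  0.31]
```

View pics/p1.png

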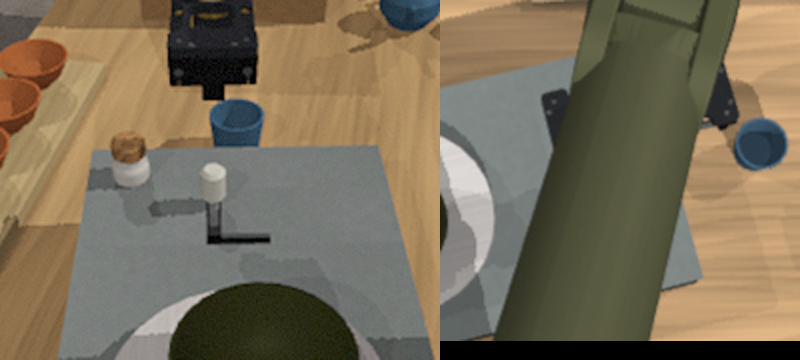

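The side crop shows the closed fingertip (213,97) in line with the knob (213,183). There's clearance to the jar, so I can descend.

Emit:
apply_moves(targets=[[[0,0,-20],[0,0,0]],[[0,0,-40],[0,0,0]],[[0,0,-60],[0,0,0]],[[0,0,-72],[0,0,0]],[[0,0,-78],[0,0,0]],[[0,0,-78],[0,0,0]],[[0,0,-78],[0,0,0]]])

```text
time_s: 3.9
tool_pos: [0.601, -0.1226, 0.1357]
tool_rot: [-180.0, 0.1, -167.3]
force: [-0.8, -0.3, 0.8]
grip_width: 0.0005
```

```bash
python3 b.py p2
```

```text
3.9 [ 0.601  -0.1226  0.1357] [-1.7997e+02  1.0000e-01 -1.6733e+02] 0.0004893135462054777 [-0.8  -0.34  0.85]
```

View pics/p2.png

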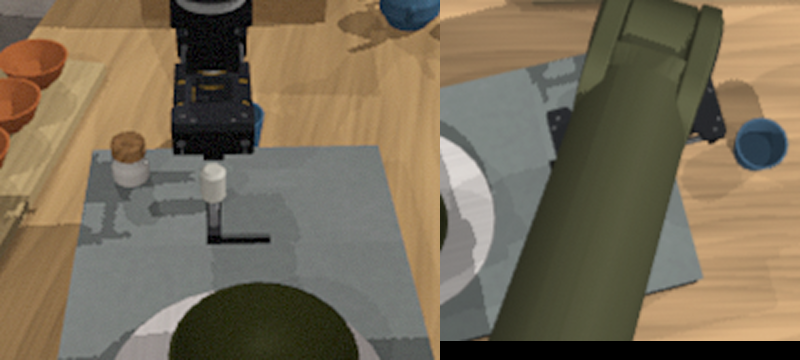

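Emit:
apply_moves(targets=[[[-2,8,0],[0,0,0]],[[-3.5,16,0],[0,0,0]],[[-5,22,0],[0,0,0]],[[-6,27,0],[0,0,0]],[[-7,32,0],[0,0,0]],[[-8.2,37,0],[0,0,0]],[[-9.4,42,0],[0,0,0]],[[-10.5,47,0],[0,0,0]]])

```text
time_s: 4.8
tool_pos: [0.5899, -0.0752, 0.1347]
tool_rot: [-180.0, 0.0, -167.3]
force: [1.1, -1.3, -0.2]
grip_width: 0.0005
```

```bash
python3 b.py p3
```

```text
4.8 [ 0.5899 -0.0752  0.1347] [-1.7998e+02  3.0000e-02 -1.6734e+02] 0.00046005089990691373 [ 1.08 -1.3  -0.23]
```

View pics/p3.png

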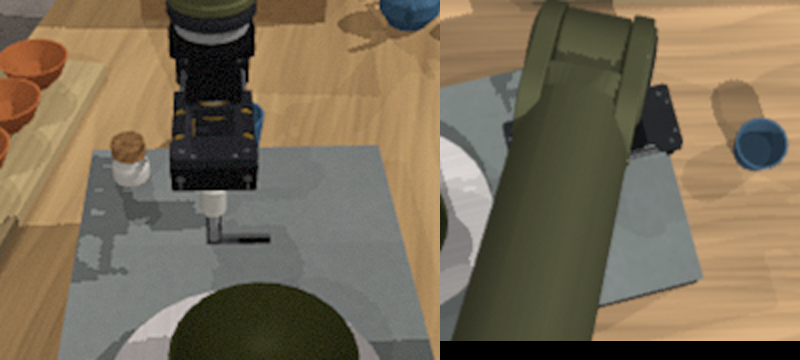

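The knob is moving with the fingers (crop ≈ (213,203)) with only about 1.5 N of resistance. I'll continue towards the wall in small steps.

Emit:
apply_moves(targets=[[[-0.9,4,0],[0,0,0]],[[-1.8,8,0],[0,0,0]],[[-2.5,11,0],[0,0,0]],[[-3.1,14,0],[0,0,0]],[[-3.6,16,0],[0,0,0]],[[-3.6,16,0],[0,0,0]]])

```text
time_s: 5.5
tool_pos: [0.586, -0.0587, 0.1345]
tool_rot: [180.0, -0.0, -167.3]
force: [-0.0, -0.5, 0.5]
grip_width: 0.0008
```

Emit:
apply_moves(targets=[[[-0.2,1,0],[0,0,0]],[[-0.4,2,0],[0,0,0]],[[-0.4,2,0],[0,0,0]]])

```text
time_s: 5.8
tool_pos: [0.5857, -0.0573, 0.1346]
tool_rot: [180.0, -0.0, -167.3]
force: [0.6, -1.5, -0.0]
grip_width: 0.0003
```

Emit:
apply_moves(targets=[[[-0.2,1,0],[0,0,0]],[[-0.2,1,0],[0,0,0]]])

```text
time_s: 6.0
tool_pos: [0.5855, -0.0563, 0.1345]
tool_rot: [180.0, -0.0, -167.3]
force: [-0.1, -1.2, 0.4]
grip_width: 0.0004
```

Emit:
apply_moves(targets=[[[-0.2,1,0],[0,0,0]],[[-0.2,1,0],[0,0,0]]])

```text
time_s: 6.2
tool_pos: [0.5853, -0.0552, 0.1345]
tool_rot: [180.0, -0.0, -167.3]
force: [-0.1, -0.7, 0.0]
grip_width: 0.0007
```

Emit:
apply_moves(targets=[[[-0.2,1,0],[0,0,0]],[[-0.2,1,0],[0,0,0]]])

```text
time_s: 6.4
tool_pos: [0.5851, -0.0542, 0.1346]
tool_rot: [180.0, -0.0, -167.3]
force: [0.8, -1.5, 0.3]
grip_width: 0.0008
```

Emit:
apply_moves(targets=[[[-0.2,1,0],[0,0,0]],[[-0.2,1,0],[0,0,0]]])

```text
time_s: 6.6
tool_pos: [0.5849, -0.0532, 0.1345]
tool_rot: [180.0, -0.0, -167.3]
force: [-0.1, -1.8, 0.4]
grip_width: 0.0007
```

```bash
python3 b.py p4
```

```text
6.6 [ 0.5849 -0.0532  0.1345] [ 1.7999e+02 -1.0000e-02 -1.6732e+02] 0.0006927854347499654 [-0.1  -1.8   0.38]
```

View pics/p4.png

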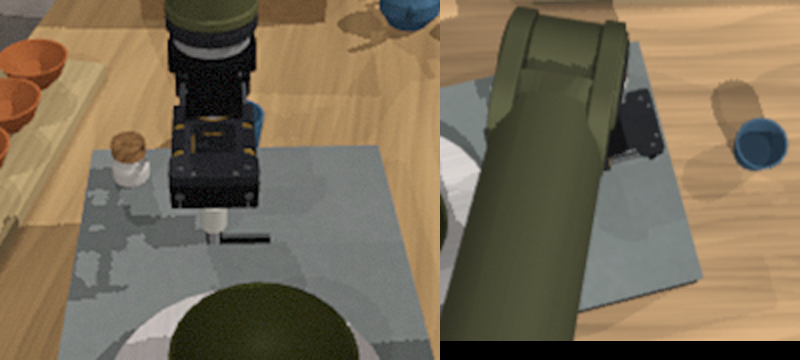

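```bash
python3 - <<'E'
from h import *
c,s=.9757,.2193
for al in(.06,.065,.068,.07,.072):
    a=np.linspace(0,6.283,60);w=np.c_[.025+.013*np.cos(a),-.035+al+.013*np.sin(a)]
    P=np.c_[w@np.array([[c,s],[-s,c]])+[.5632,-.0683],np.full(60,.122)]
    w2=np.array([.025,-.035+al+.0055]);Q=[*(np.array([[c,-s],[s,c]])@w2+[.5632,-.0683]),.11]
    print(al,'knob bottom row',(proj('side',P)[:,1].max()-110)*2,'pin deck row',((proj('side',Q)[0]-[180,110])*2))
E
```

```text
0.06 knob bottom row 228.85402103934047 pin deck row [217.31511152 232.29324982]
0.065 knob bottom row 232.43901843796186 pin deck row [217.37757832 235.83168923]
0.068 knob bottom row 234.6065741356333 pin deck row [217.41534184 237.97080816]
0.07 knob bottom row 236.05857663284547 pin deck row [217.44063673 239.40364052]
0.072 knob bottom row 237.51618909842017 pin deck row [217.46602763 240.84191121]
```

The knob's lower edge is at about row 232, which suggests along ≈ 0.065. I'll push on to wall contact.

Emit:
apply_moves(targets=[[[-0.2,1,0],[0,0,0]],[[-0.4,2,0],[0,0,0]],[[-0.4,2,0],[0,0,0]]])

```text
time_s: 7.0
tool_pos: [0.5844, -0.0512, 0.1345]
tool_rot: [180.0, -0.0, -167.3]
force: [-0.8, -0.9, 0.5]
grip_width: 0.0006
```

Emit:
apply_moves(targets=[[[-0.2,1,0],[0,0,0]],[[-0.2,1,0],[0,0,0]]])

```text
time_s: 7.2
tool_pos: [0.5842, -0.0502, 0.1345]
tool_rot: [180.0, -0.0, -167.3]
force: [-1.5, -1.3, 0.2]
grip_width: 0.0006
```

Emit:
apply_moves(targets=[[[-0.2,1,0],[0,0,0]],[[-0.2,1,0],[0,0,0]]])

```text
time_s: 7.4
tool_pos: [0.5841, -0.0492, 0.1345]
tool_rot: [180.0, -0.0, -167.3]
force: [-0.9, -1.6, 0.4]
grip_width: 0.0006
```

Emit:
apply_moves(targets=[[[-0.2,1,0],[0,0,0]],[[-0.2,1,0],[0,0,0]]])

```text
time_s: 7.6
tool_pos: [0.5839, -0.0482, 0.1345]
tool_rot: [180.0, -0.0, -167.3]
force: [0.4, -0.7, -0.0]
grip_width: 0.0006
```

Emit:
apply_moves(targets=[[[-0.2,1,0],[0,0,0]],[[-0.2,1,0],[0,0,0]]])

```text
time_s: 7.8
tool_pos: [0.5837, -0.0472, 0.1345]
tool_rot: [180.0, -0.0, -167.3]
force: [-1.1, -0.9, 0.2]
grip_width: 0.0006
```

```bash
python3 b.py p5
```

```text
7.8 [ 0.5837 -0.0472  0.1345] [ 1.7999e+02 -1.0000e-02 -1.6731e+02] 0.0006075200116567289 [-1.06 -0.91  0.25]
```

View pics/p5.png

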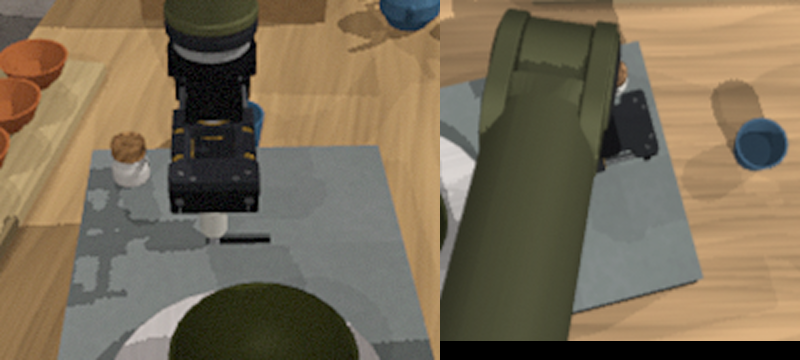

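Knob bottom is now at row ~237, so along ≈ 0.07 and the wall is close. I'll feel for it.

Emit:
apply_moves(targets=[[[-0.2,1,0],[0,0,0]],[[-0.2,1,0],[0,0,0]]])

```text
time_s: 8.1
tool_pos: [0.5836, -0.0462, 0.1346]
tool_rot: [180.0, 0.0, -167.3]
force: [0.1, -1.1, -0.1]
grip_width: 0.0006
```

Emit:
apply_moves(targets=[[[-0.2,1,0],[0,0,0]],[[-0.2,1,0],[0,0,0]]])

```text
time_s: 8.3
tool_pos: [0.5834, -0.0455, 0.1346]
tool_rot: [-180.0, 0.0, -167.3]
force: [-0.3, -2.1, 0.1]
grip_width: 0.0004
```

Emit:
apply_moves(targets=[[[-0.2,1,0],[0,0,0]],[[-0.2,1,0],[0,0,0]]])

```text
time_s: 8.5
tool_pos: [0.5834, -0.0452, 0.1346]
tool_rot: [-179.9, 0.0, -167.4]
force: [0.9, -3.9, -1.5]
grip_width: 0.0007
```

Emit:
apply_moves(targets=[[[-0.2,1,0],[0,0,0]],[[-0.2,1,0],[0,0,0]]])

```text
time_s: 8.7
tool_pos: [0.5833, -0.0451, 0.1347]
tool_rot: [-179.9, 0.0, -167.4]
force: [2.1, -6.0, -1.5]
grip_width: 0.0004
```

Wall contact at ~6 N, so the knob is at the corner. Next I back off in wheel −y, go round to the +x side, and come alongside.

Emit:
apply_moves(targets=[[[1.5,-6,0],[0,0,0]],[[3.5,-15,0],[0,0,0]],[[5,-22.4,0],[0,0,0]],[[10,-21.3,0],[0,0,0]],[[22,-18.6,0],[0,0,0]],[[34,-16,0],[0,0,0]],[[39,-14.7,0],[0,0,0]],[[39,-14.7,0],[0,0,0]]])

```text
time_s: 9.5
tool_pos: [0.6229, -0.057, 0.1342]
tool_rot: [180.0, -0.0, -167.2]
force: [-1.1, 0.6, -0.8]
grip_width: 0.0002
```

Emit:
apply_moves(targets=[[[-2,9,0],[0,0,0]],[[-4.5,20,0],[0,0,0]],[[-7,31,0],[0,0,0]],[[-8.6,38,0],[0,0,0]],[[-8.6,38,0],[0,0,0]]])

```text
time_s: 10.0
tool_pos: [0.6131, -0.0176, 0.1347]
tool_rot: [179.9, 0.0, -167.1]
force: [-0.7, -0.9, 0.5]
grip_width: 0.0005
```

```bash
python3 b.py p6
```

```text
10.0 [ 0.6131 -0.0176  0.1347] [ 1.7992e+02  2.0000e-02 -1.6715e+02] 0.0005304746130031172 [-0.66 -0.9   0.51]
```

View pics/p6.png

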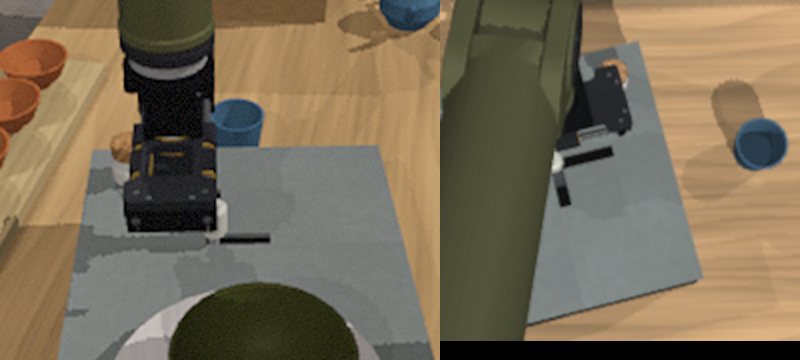

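The fingers are now on the +x side of the knob (side crop, knob at (220,218)) and centred to about 1 mm. The corner and short leg are visible in the top view. Pushing along the short leg.

Emit:
apply_moves(targets=[[[-5,-2.6,0],[0,0,0]],[[-10,-3.7,0],[0,0,0]],[[-15,-4.8,0],[0,0,0]],[[-20,-6,0],[0,0,0]],[[-25,-7.1,0],[0,0,0]],[[-30,-8.2,0],[0,0,0]],[[-35,-9.3,0],[0,0,0]],[[-35,-9.3,0],[0,0,0]]])

```text
time_s: 10.9
tool_pos: [0.5773, -0.0295, 0.1347]
tool_rot: [179.9, -0.1, -167.3]
force: [-0.5, 0.1, 0.3]
grip_width: 0.0008
```

Emit:
apply_moves(targets=[[[-4,-0.9,0],[0,0,0]],[[-8,-1.8,0],[0,0,0]],[[-11,-2.5,0],[0,0,0]],[[-13,-3,0],[0,0,0]],[[-15,-3.4,0],[0,0,0]],[[-15,-3.4,0],[0,0,0]]])

```text
time_s: 11.5
tool_pos: [0.5629, -0.0324, 0.1345]
tool_rot: [180.0, -0.0, -167.3]
force: [1.5, 1.7, 0.2]
grip_width: 0.0002
```

Emit:
apply_moves(targets=[[[-1,-0.2,0],[0,0,0]],[[-2,-0.4,0],[0,0,0]],[[-3,-0.7,0],[0,0,0]],[[-3,-0.7,0],[0,0,0]]])

```text
time_s: 11.9
tool_pos: [0.5601, -0.0333, 0.1345]
tool_rot: [180.0, -0.0, -167.3]
force: [1.0, 1.6, -0.0]
grip_width: 0.0001
```

Emit:
apply_moves(targets=[[[-1,-0.2,0],[0,0,0]],[[-2,-0.4,0],[0,0,0]],[[-3,-0.6,0],[0,0,0]],[[-4,-0.7,0],[0,0,0]],[[-4,-0.7,0],[0,0,0]]])

```text
time_s: 12.4
tool_pos: [0.5561, -0.0343, 0.1345]
tool_rot: [180.0, -0.0, -167.3]
force: [1.0, 0.6, -1.1]
grip_width: 0.0005
```

Emit:
apply_moves(targets=[[[-1,-0.2,0],[0,0,0]],[[-2,-0.4,0],[0,0,0]],[[-2,-0.4,0],[0,0,0]]])

```text
time_s: 12.7
tool_pos: [0.555, -0.0345, 0.1347]
tool_rot: [-180.0, 0.1, -167.3]
force: [3.8, 1.4, -1.4]
grip_width: 0.0004
```

Emit:
apply_moves(targets=[[[-1,-0.2,0],[0,0,0]],[[-2,-0.4,0],[0,0,0]],[[-2,-0.4,0],[0,0,0]]])

```text
time_s: 13.0
tool_pos: [0.5546, -0.0346, 0.1348]
tool_rot: [-179.9, 0.3, -167.3]
force: [9.0, 2.2, -5.5]
grip_width: 0.0002
```

```bash
python3 b.py p7
```

```text
13.0 [ 0.5546 -0.0346  0.1348] [-179.93    0.29 -167.3 ] 0.00024369472780649042 [ 9.04  2.17 -5.54]
```

View pics/p7.png

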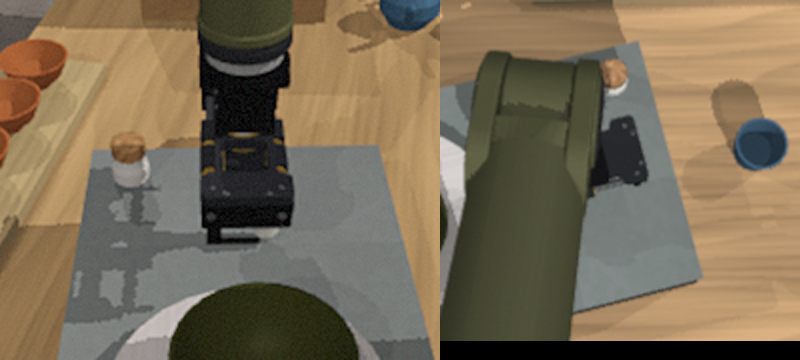

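Hard stop at 9 N, 1.7 mm from the predicted end. The knob's lower edge shows at the slot end (265,232). Retreating in +x, then up and aside to check.

Emit:
apply_moves(targets=[[[5,1.1,0],[0,0,0]],[[12,2.6,0],[0,0,0]],[[20,4.4,0],[0,0,0]],[[20,4.4,15],[0,0,0]],[[20,4.4,40],[0,0,0]],[[20,4.4,75],[0,0,0]],[[20,4.4,110],[0,0,0]],[[20,4.4,150],[0,0,0]]])

```text
time_s: 13.9
tool_pos: [0.5716, -0.031, 0.2865]
tool_rot: [180.0, -0.1, -167.4]
force: [0.2, 0.2, 0.7]
grip_width: 0.0003
```

Emit:
apply_moves(targets=[[[0,-30,20],[0,0,0]],[[0,-70,40],[0,0,0]],[[0,-110,40],[0,0,0]],[[0,-150,40],[0,0,0]],[[0,-190,40],[0,0,0]],[[0,-220,40],[0,0,0]],[[0,-230,40],[0,0,0]],[[0,-230,40],[0,0,0]]])

```text
time_s: 14.7
tool_pos: [0.5716, -0.2622, 0.3252]
tool_rot: [-180.0, -0.0, -167.5]
force: [1.0, 0.2, 0.1]
grip_width: 0.0008
```

```bash
python3 b.py p8; python3 a.py | grep -v '\[\['
```

```text
14.7 [ 0.5716 -0.2622  0.3252] [-1.7998e+02 -3.0000e-02 -1.6752e+02] 0.0007805841291666858 [1.04 0.19 0.05]
14.8 [ 0.57288001 -0.25878653  0.32482891] [ 1.79922808e+02  2.49802531e-02 -1.67228487e+02] -9.086209166038397e-05 [-0.22305869  0.81779758 -0.21965275]
side knob 0.71 [304.9, 208.6, 320.6, 230.2] 312.9 219.5 256
side wheel 0.64 [188.8, 182.6, 426.4, 420.0] 303.2 315.4 39175
side wheel_head 0.67 [193.0, 183.5, 426.0, 419.9] 303.4 315.4 39166
side jar 0.74 [233.6, 176.2, 254.3, 204.4] 244.8 189.7 448
side cup 0.93 [285.5, 160.3, 313.4, 183.1] 298.2 171.8 581
side bowl 0.82 [266.5, 252.2, 359.0, 336.6] 312.0 292.0 6142
top knob 0.59 [260.7, 231.5, 267.5, 240.9] 263.7 234.2 86
top wheel 0.66 [114.8, 152.0, 338.9, 331.1] 229.3 238.3 23613
top wheel_head 0.75 [114.7, 152.2, 338.2, 332.4] 229.2 238.8 23745
top jar 0.82 [282.5, 160.4, 299.0, 178.9] 290.4 170.3 244
top cup 0.62 [357.1, 190.9, 371.8, 219.9] 364.0 202.0 156
top bowl 0.72 [142.1, 216.3, 204.7, 281.9] 171.4 247.9 3254
```

View pics/p8.png

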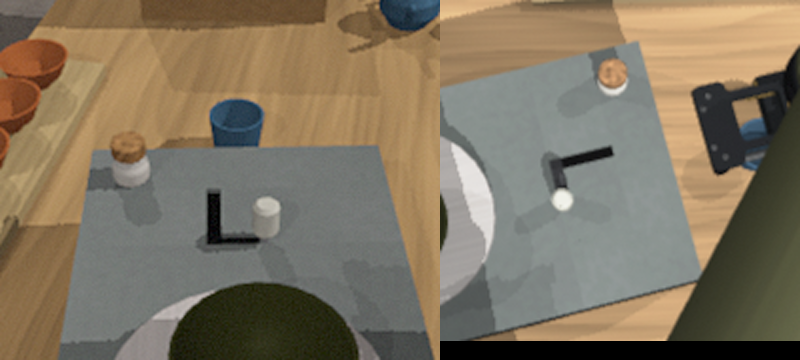

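```bash
python3 - <<'E'
from h import *
from cell import env
p=onz('top',[264.2,234.9],.152);d=p[:2]-[.5632,-.0683];print(np.array([[.9757,.2193],[-.2193,.9757]])@d)
print(tri([312.9,219.5],[263.9,234.9]).x)
o=env.get_obs();print(o['joint_velocities'].round(3),o['force'].round(2));env.sign_off()
E
```

```text
[-0.0260101   0.03815426]
[ 0.5326538  -0.03532595  0.13472687]
[-0.014  0.083 -0.03   0.033  0.053  0.004 -0.046] [-0.51  0.68 -0.21]
the job is handed in; nothing more can be done
```

The knob is in gear, and I handed the job in at about 15 s of the 48 s allowed. With the fingers closed, I pushed it along the long leg to the corner wall (about 6 N). Then I went round to its far side and pushed it along the short leg to the end stop (about 9 N). After that I backed off and lifted the arm clear.

**Knob position:** the last pictures put it at wheel (-26, +38) mm against the nominal end at (-25, +35) mm. That is a lever_across of about 0.050 m, up against the end. The y reading is 1 mm past what the slot's play allows, which is within the measuring error of my setup.

**Bystanders:** the bowl and jar show in the same places as at the start, to within about a pixel. The cup is unchanged in the side view. In the last top view the arm partly hid it, so that view doesn't check it.

**Disagreement:** the corner wall came about 9 mm further than I predicted, because I took the fingertips to be thicker than they are. I found it by force and by picture instead.

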